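# Push the slot punch home in the tool block

### The job

Four steel leather tools stand proud in the wooden tool block. With the fingertips on top of its head, gently push the slot punch, the one with the long oblong head, straight down until it is fully home, then take the hand away. Leave the other three tools standing just as they are and do not disturb the spool, cup or mallet; nothing is to be lifted.

Things in the scene. Friction and masses are not known exactly. Their poses are not given: they have to be found in the camera images.
- slot_punch (a joint): how far the slot punch stands proud of home, in m: 0 is fully home (its collar rests on the block, a hard stop), 0.014 to 0.022 at the start. It slides straight up and down with about 5 N of friction, has no spring and stays where it is left. Pulling up would raise it out of the block
- slot_punch_top (a point): the tool to push: dark steel, oblong head 46 mm long (along the point's y) by 20 mm wide (x), 12 mm thick, on a steel shank 11 mm in diameter. The point is the centre of the head's top face, z up. Fully home, this face is 34 mm above the block's top, that is, 103 mm above the table
- wide_round_top (a point): leave alone: dark steel tool with a wide round head, 34 mm in diameter, 12 mm thick, on a steel shank 11 mm in diameter. The point is the centre of the head's top face, z up
- slim_round_top (a point): leave alone: dark steel tool with a small round head, 20 mm in diameter, 12 mm thick, on a steel shank 11 mm in diameter. The point is the centre of the head's top face, z up
- square_stamp_top (a point): leave alone: dark steel tool with a square head, 28 by 28 mm, 12 mm thick, on a steel shank 11 mm in diameter. The point is the centre of the head's top face, z up
- tool_block: plain wooden block fixed on the 3 mm cutting mat, 270 mm long (its y) by 80 mm (x) by 66 mm high; origin at the centre of its underside, so that its top is 69 mm above the table. The four tools stand in one row along the middle of its top, 64 mm apart centre to centre, in any order, each turned up to 0.2 rad from the block and proud by up to 22 mm
- spool_mid (a point): bystander: loose spool of yellow thread, upright, 44 mm in diameter, 60 mm high, point half-way up; stands on the robot's side of the block
- cup_mid (a point): bystander: loose white paper cup, 74 mm across the rim, 85 mm high, point half-way up; stands off the block's +y end
- mallet_mid (a point): bystander: loose mallet lying flat off the block's -y end; black head 48 mm in diameter and 85 mm long (along the point's y), wooden handle reaching 170 mm to the point's -x; the point is the centre of the head

How it is judged:
By the outcome, as a careful person would: the job done as asked, in the order asked, and still so for the second after the job is handed in, with the robot touching nothing.
It also fails if it takes over 32 s, if anything falls off the work surface, if the arm or the gripper's body presses on something with over 40 N, if the wrist force passes 120 N, or if a joint passes its speed limit or range.

### The arm

A 6-joint arm with a two-finger parallel gripper is mounted at the origin on the work surface. World frame = base frame: x ahead of the robot, y to its left, z up, the work surface at z = 0. Lengths are in m, angles in rad, forces in N, time in s.
With the tool pointing down it reaches from about 0.25 to 0.725 m from the base axis. Payload 4 kg.
Tool frame: the origin (TCP) lies between the finger pads; the fingertips stand 25 mm ahead of it and the grasp point (between the pads) lies 6 mm ahead of it (env.finger_overhang is the distance from the TCP to the fingertips, in m); z points along the fingers, y is the direction in which the jaws open and shut (so a half turn about z gives the same grasp; the last joint's range is limited). The gripper opens to 85 mm and grips with 20 to 120 N. Pads are 22 mm wide; open, the fingers measure 114 mm over their backs; the gripper's body (76 mm by 85 mm) begins 54 mm behind the grasp point. The pads swing forward as they close: fully open they stand 13 mm farther back than shut.
Start: joints at [-1.21, 0.241, 0.005, 1.335, 0, 1.571], TCP at [0.177, -0.468, 0.228] pointing down, gripper open.
Joint ranges: [-2.72, 2.72], [-1.05, 1.87], [-1.09, 1.28], [-1.99, 2.15], [-1.42, 1.44], [-3.14, 3.14]. Speed limits (rad/s): [2.79, 2.79, 3.14, 3.14, 3.14, 3.14].

### API

Orientations are given as a rotation vector (axis times angle).
In Python, from cell import env, viewer gives the robot as it stands.
- The arm moves only by the tool step_arm, never from a script. Its arguments are lists of equal length, an entry for each row: "xyz": the shift along the tool's x, y, z in m, a list of three; "spin": the turn about the tool's z in rad; "grip": the gripper command: -1 is shut, 1 is fully open, values between are in proportion. In form: {"xyz": [[dx, dy, dz], ...], "spin": [spin, ...], "grip": [grip, ...]}. A call has 1 to 20 rows; each row is the pose to reach, as a shift and turn from the pose commanded when the call began, along the tool's axes at that moment; what a row does not reach only later rows make up. A row lasts 1/8 s, in which the tool goes at most 62.5 mm and 10.7 degrees, less where a joint would pass 70% of its speed; a pose out of reach is approached as far as the arm can. A call with a gripper value outside its range is refused whole. The fingers move at their own pace and stop on an object; "newtons" is the grip in N (left out, the last holds). Time passes only in rows, so rows that repeat a pose let the fingers close. It gives the time, the measured TCP pose, the force and the opening at its end, in the units of the state.
- env.get_state(): the state, without advancing time (a new reading comes with each control period).
- viewer.read_camera(name): name is "side" or "top" or "wrist"; returns the picture (420x560x3 uint8, red, green, blue); there is no depth.
- viewer.get_calibration(name): a dict with "fx", "fy", "cx", "cy" (pixels), "dist" ([k1, k2, p1, p2, k3] as OpenCV has them; the pictures are not rectified), "xyz" and "orientation" of the camera in the world. Camera axes: x right, y down, z forward; pixel columns grow to the right and rows downward; lengths in m; the calibration is good to about 2 mm. A picture is of the moment at which its call begins: read the wrist's pose just before it. get_calibration takes no time and is no camera call; for the wrist camera it gives the pose at the moment of the call.
- env.job_done(): hands the job in, once; it reports no verdict.
The state is a dict: "t": time; "qpos": joint angles; "qvel": joint speeds; "tau": joint torques, N m; "position": TCP position; "orientation": TCP orientation; "wrist_force": force on the tool from outside, world axes, zero at the start; "moment": the same for the moment, N m; "width": opening from 0.0 (shut) to 1.0 (fully open).
Only numpy, scipy, OpenCV 4.12 (cv2) and the standard library are available. Lean on these libraries where they do the work, as an engineer would, in place of code of your own. Each camera call takes 0.05 s, during which the arm holds its last target. There are 200 camera calls.

## Working session

There is one attempt and no reset: what is moved stays moved. The work goes in short steps, Python scripts to look and compute and a tool call to move; the robot and the scene stay as the last step left them, time stands still between calls to the robot, and variables do not carry over. Pictures are saved under pics/ and viewed, about 8 in all and at most 12, crops included, and the job is handed in when it is done.

Besides the shell and the picture viewer there is one more tool, called after "Call:" as name([rows], argument=value, ...), one row to a line, values as JSON. step_arm: Moves the arm, as the interface text tells. Its arguments: {"type":"object","properties":{"xyz":{"type":"array","items":{"type":"array","items":{"type":"number"}}},"spin":{"type":"array","items":{"type":"number"}},"grip":{"type":"array","items":{"type":"number"}},"newtons":{"type":"number"}},"required":["xyz","spin","grip"]}

```bash
mkdir -p pics; cat > h.py <<'E'
import numpy as np, cv2
from scipy.spatial.transform import Rotation as R
from cell import env, viewer
def cal(n):
    c=viewer.get_calibration(n); K=np.array([[c['fx'],0,c['cx']],[0,c['fy'],c['cy']],[0,0,1.]])
    o=np.array(c['orientation'],float); M=R.from_rotvec(o).as_matrix() if o.size==3 else o.reshape(3,3)
    return K,np.array(c['dist'],float),np.array(c['xyz'],float),M
def unproj(c,uv,z):
    K,d,p,M=c; n=cv2.undistortPoints(np.array(uv,float).reshape(-1,1,2),K,d).reshape(-1,2)
    r=np.c_[n,np.ones(len(n))]@M.T
    return p+r*((z-p[2])/r[:,2])[:,None]
def proj(c,X):
    K,d,p,M=c
    return cv2.projectPoints(np.array(X,float).reshape(-1,1,3),cv2.Rodrigues(M.T)[0],-M.T@p,K,d)[0].reshape(-1,2)
def snap(n,f):
    im=viewer.read_camera(n); cv2.imwrite('pics/'+f,im[:,:,::-1]); return im
E
python3 - <<'E'
from h import *
for n in('top','side'):
    snap(n,n+'1.png'); c=cal(n); print(n,c[2],c[3][:,2])
s=env.get_state(); print(s['t'],s['position'],s['orientation'],s['width'],env.finger_overhang)
E
```

```text
top [0.48244911 0.0247354  0.95740241] [ 0.11133173 -0.00216968 -0.99378093]
side [ 0.37494259 -0.68063549  0.60766307] [ 0.19088625  0.79349843 -0.57786044]
0.1 [ 0.17631166 -0.4672687   0.22700217] [-3.08879494e+00 -5.63250615e-01  5.58870422e-04] 0.9985420353029566 0.025
```

View pics/top1.png

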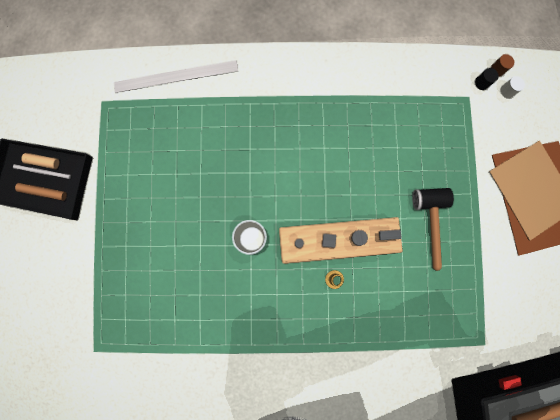

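View pics/side1.png

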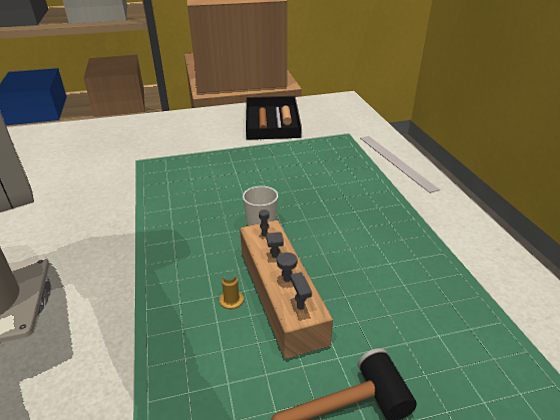

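The top view shows, left (+y) to right: slim round (299,243), square (329,241), wide round (360,237) and the slot punch (389,236) at the -y end. The spool is at (335,280), the cup at (250,238) and the mallet at (433,200). In the side view the slot head is at about (301,287).

```bash
python3 - <<'E'
from h import *
t=cv2.imread('pics/top1.png')[205:275,275:410]; s=cv2.imread('pics/side1.png')[255:325,265:340]
a=cv2.resize(t,None,fx=5.9,fy=5.9,interpolation=2)[:413]; b=cv2.resize(s,None,fx=8,fy=8,interpolation=2)
b=cv2.resize(b,(0,0),fx=0.5,fy=0.5)
im=np.zeros((600,797,3),np.uint8); im[:300,:b.shape[1]]=b[:300] if b.shape[0]>=300 else np.vstack([b,np.zeros((300-b.shape[0],b.shape[1],3),np.uint8)])
a=cv2.resize(t[:50],None,fx=5.9,fy=5.9,interpolation=2); im[302:302+a.shape[0]]=a[:,:797] [:298] if a.shape[1]>=797 else np.pad(a[:298],((0,0),(0,797-a.shape[1]),(0,0)))
cv2.imwrite('pics/crop1.png',im)
c=cal('top'); g=cv2.cvtColor(cv2.imread('pics/top1.png'),cv2.COLOR_BGR2HSV)
m=((g[:,:,2]<85)).astype(np.uint8); m[:215]=0;m[262:]=0;m[:,:285]=0;m[:,402:]=0
n,l,st,ce=cv2.connectedComponentsWithStats(m)
for i in range(1,n):
    if st[i,4]>20: print(st[i],ce[i],unproj(c,ce[i],.12), cv2.minAreaRect(np.argwhere(l==i)[:,::-1].astype(np.float32)))
print('block top corners',unproj(c,[[280,228],[399,218],[402,251],[283,263]],.069).round(3))
E
```

```text
block top corners [[ 0.546  0.021  0.069]
 [ 0.564 -0.245  0.069]
 [ 0.491 -0.248  0.069]
 [ 0.47   0.016  0.069]]
```

View pics/crop1.png

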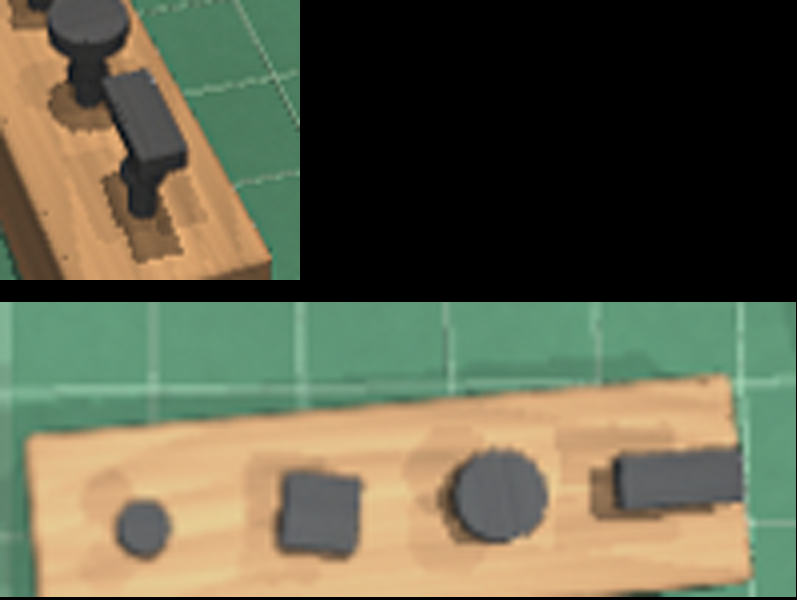

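The crop shows the slot punch's oblong head. In the top view it is centred at about (389.7,234.5), and its top face in the side view is at about (300.9,283.4). Next I triangulate it.

```bash
python3 - <<'E'
from h import *
T=(np.array([[615,458-302],[740,449-302],[743,500-302],[620,510-302]])+.5)/5.9-.5+[275,205]
S=(np.array([[104,80],[146,70],[187,150],[144,162]])+.5)/4-.5+[265,255]
from scipy.optimize import least_squares
ct,cs=cal('top'),cal('side')
def box(q): 
    x,y,z,a=q; L=np.array([[.01,.023],[.01,-.023],[-.01,-.023],[-.01,.023]]); c,s=np.cos(a),np.sin(a)
    return np.c_[L@np.array([[c,s],[-s,c]])+[x,y],np.full(4,z)]
S=S[[0,1,2,3]]
# side corner order: far-left(-x,+y), far-right(+x,+y), near-right(+x,-y), near-left
so=[3,0,1,2]
f=lambda q:np.r_[(proj(ct,box(q))-T).ravel(),(proj(cs,box(q))[so]-S).ravel()]
r=least_squares(f,[.51,-.2,.12,0]); print(r.x,f(r.x).round(1))
s=env.get_state();print(R.from_rotvec(s['orientation']).as_matrix().round(3))
q=r.x
print('spool',unproj(ct,[335,280],.06),'mallet',unproj(ct,[433,200],.03))
d=np.array([q[0],q[1],.20])-s['position']; print('tool d',R.from_rotvec(s['orientation']).as_matrix().T@d)
E
```

```text
[ 0.52487934 -0.20859209  0.11762879  0.05708032] [-0.3 -0.3 -0.1 -0.4  0.4  0.4 -0.2  0.4 -0.9 -0.1  0.7 -0.3  1.2  0.2
 -0.8  0.3]
[[ 0.936  0.353 -0.001]
 [ 0.353 -0.936  0.002]
 [-0.    -0.002 -1.   ]]
spool [[ 0.43001026 -0.09836276  0.06      ]] mallet [[ 0.60898119 -0.34104965  0.03      ]]
tool d [ 0.41743734 -0.11894208  0.02722102]
```

Call:
step_arm([
  [0.03,-0.009,0],
  [0.07,-0.02,0],
  [0.11,-0.031,0],
  [0.15,-0.043,0],
  [0.19,-0.054,0],
  [0.23,-0.066,0],
  [0.27,-0.077,0.01],
  [0.31,-0.088,0.02],
  [0.35,-0.1,0.03],
  [0.38,-0.108,0.035],
  [0.405,-0.115,0.04],
  [0.417,-0.119,0.04],
  [0.417,-0.119,0.04],
  [0.417,-0.119,0.04],
], spin=[0,0.05,0.1,0.15,0.2,0.25,0.3,0.304,0.304,0.304,0.304,0.304,0.304,0.304], grip=[-1,-1,-1,-1,-1,-1,-1,-1,-1,-1,-1,-1,-1,-1])

```text
t: 1.85
position: [0.524, -0.2099, 0.188]
orientation: [3.14, 0.088, -0.001]
wrist_force: [-0.2, 0.3, -0.4]
width: 0.001
```

```bash
python3 - <<'E'
from h import *
s=env.get_state();print(s['t'],s['position'],s['wrist_force'],s['width']);M=R.from_rotvec(s['orientation']).as_matrix();print(M.round(3))
c=cal('wrist');print(c[2],proj(c,[[.5249,-.2086,.1176],list(s['position']+M[:,2]*.025)]))
a=snap('wrist','w1.png');b=snap('side','s2.png')
cv2.imwrite('pics/c2.png',np.hstack([cv2.resize(a,(400,300)),cv2.resize(b[180:330,200:400],(400,300),interpolation=2)])[:,:,::-1])
E
```

```text
1.85 [ 0.52400692 -0.20987523  0.18800629] [-0.24366983  0.31229872 -0.36346663] 0.0006375211396213447
[[ 0.998  0.056 -0.   ]
 [ 0.056 -0.998 -0.   ]
 [-0.     0.    -1.   ]]
[ 0.59755834 -0.20676459  0.33522024] [[275.25116087 217.96572845]
 [276.58029434 242.87044428]]
```

View pics/c2.png

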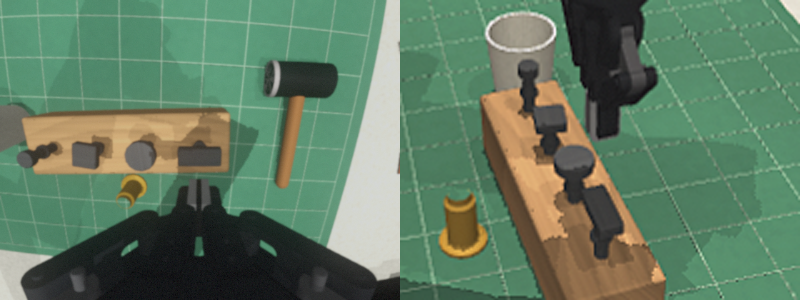

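The wrist view (left) shows the head at about (280,218) full-frame, with the shut fingertips lined up with it at column 279. The side view shows the tips above it. I'll descend partway and look closer.

Call:
step_arm([
  [0.001,-0.001,0.01],
  [0.001,-0.001,0.02],
  [0.001,-0.001,0.03],
  [0.001,-0.001,0.035],
  [0.001,-0.001,0.035],
  [0.001,-0.001,0.035],
], spin=[0,0,0,0,0,0], grip=[-1,-1,-1,-1,-1,-1])

```text
t: 2.7
position: [0.5259, -0.2083, 0.1531]
orientation: [3.14, 0.089, 0.001]
wrist_force: [0.7, -0.1, -0.7]
width: -0.002
```

```bash
python3 - <<'E'
from h import *
s=env.get_state();print(s['t'],s['position'],s['wrist_force']);M=R.from_rotvec(s['orientation']).as_matrix()
tip=list(s['position']+M[:,2]*.025)
for n in('wrist','side'):
    print(n,proj(cal(n),[[.5249,-.2086,.1176],tip]).round(1))
a=snap('wrist','w2.png');b=snap('side','s3.png')
cv2.imwrite('pics/c3.png',np.hstack([cv2.resize(a[170:320,180:380],(400,300),interpolation=2),cv2.resize(b[225:325,240:373],(400,300),interpolation=2)])[:,:,::-1])
E
```

```text
2.7 [ 0.52586312 -0.20826669  0.15308947] [ 0.66664441 -0.08507885 -0.68458964]
wrist [[277.  237.9]
 [276.5 242.8]]
side [[300.9 283.2]
 [301.6 277.9]]
```

View pics/c3.png

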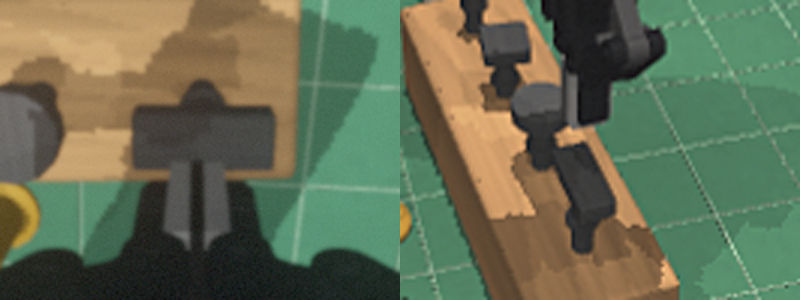

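```bash
python3 - <<'E'
from h import *
from scipy.optimize import least_squares
cw,cs=cal('wrist'),cal('side')
for t in(.006,.010,.0145):
  for w in(.011,.005):
    f=lambda q:np.r_[(proj(cw,[q+[w,0,0]])-[278.5,250]).ravel(),(proj(cs,[q+[0,-t,0]])-[301.7,266.7]).ravel()]
    r=least_squares(f,[.525,-.208,.13]);print(t,w,r.x.round(4),r.fun.round(1))
print(cw[2],cw[3].round(3),cw[0][0,0],cs[0][0,0])
# head in wrist
print(unproj(cw,[[180+204/2,170+137/2]],.1176))
E
python3 - <<'E'
import cv2,numpy as np
w=cv2.imread('pics/w2.png')[215:315,225:335];s=cv2.imread('pics/s3.png')[215:315,265:365]
f=lambda i:cv2.convertScaleAbs(cv2.resize(i,(400,400),interpolation=2),alpha=2.2,beta=10)
cv2.imwrite('pics/c4.png',np.hstack([f(w),f(s)]))
E
```

```text
0.006 0.011 [ 0.5235 -0.209   0.1574] [ 0. -0. -0. -0.]
0.006 0.005 [ 0.5273 -0.2088  0.1537] [-0.6  0.8  2.4  1.3]
0.01 0.011 [ 0.5241 -0.2088  0.1594] [-0.3  0.4  1.2  0.6]
0.01 0.005 [ 0.528  -0.2086  0.1557] [-0.9  1.2  3.6  2. ]
0.0145 0.011 [ 0.5249 -0.2086  0.1616] [-0.6  0.8  2.6  1.4]
0.0145 0.005 [ 0.5287 -0.2084  0.1578] [-1.3  1.6  5.   2.8]
[ 0.59930307 -0.20514966  0.30057082] [[ 0.056 -0.955 -0.29 ]
 [-0.998 -0.054 -0.016]
 [-0.     0.29  -0.957]] 303.3083221192479 452.8690529341538
[[ 0.52467275 -0.21188824  0.1176    ]]
```

View pics/c4.png

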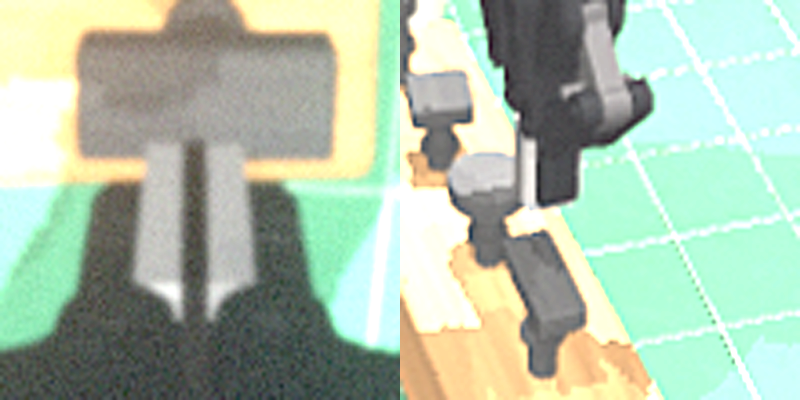

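The shut tips look higher than the nominal 25 mm overhang predicts: about z 0.155 by triangulation against 0.128. I won't rely on that number and will descend slowly, watching the force. Lateral alignment is good to about 2 mm.

Call:
step_arm([
  [0,0.001,0.002],
  [0,0.001,0.004],
  [0,0.001,0.006],
  [0,0.001,0.008],
  [0,0.001,0.01],
  [0,0.001,0.012],
  [0,0.001,0.012],
], spin=[0,0,0,0,0,0,0], grip=[-1,-1,-1,-1,-1,-1,-1])

```text
t: 3.68
position: [0.5255, -0.2091, 0.1406]
orientation: [-3.14, -0.089, 0.001]
wrist_force: [0.4, 0.5, -0.7]
width: 0.002
```

Call:
step_arm([
  [0,0,0.001],
  [0,0,0.002],
  [0,0,0.003],
  [0,0,0.004],
  [0,0,0.004],
], spin=[0,0,0,0,0], grip=[-1,-1,-1,-1,-1])

```text
t: 4.3
position: [0.5256, -0.2092, 0.1367]
orientation: [-3.14, -0.089, 0.0]
wrist_force: [-0.0, 1.5, 0.5]
width: 0.0
```

```bash
python3 - <<'E'
from h import *
s=env.get_state();print(s['t'],s['position'],s['wrist_force'])
a=snap('wrist','w5.png');b=snap('side','s5.png')
f=lambda i:cv2.convertScaleAbs(cv2.resize(i,(400,400),interpolation=2),alpha=2,beta=10)
cv2.imwrite('pics/c5.png',np.hstack([f(a[205:305,225:325]),f(b[225:325,255:355])])[:,:,::-1])
E
```

```text
4.3 [ 0.52557276 -0.20917543  0.13668967] [-0.01576705  1.52722184  0.47414423]
```

View pics/c5.png

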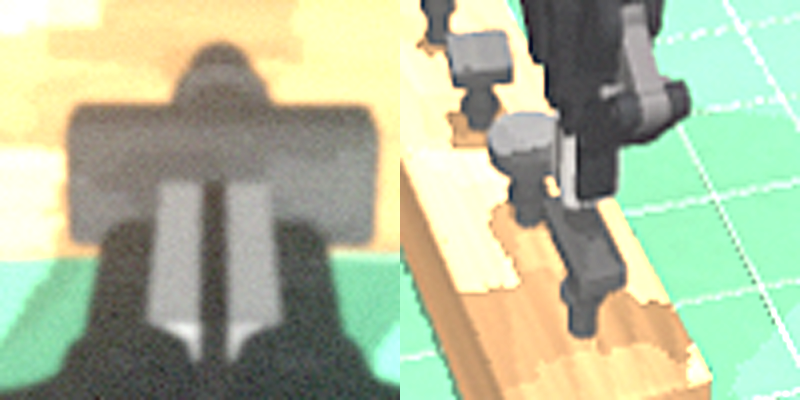

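The wrist view shows the tips still above the head, with their edge at row ~250. In the side view the gripper's finger linkage sticks out sideways at about (322,254). I need to check that it clears the wide round head before going lower.

```bash
python3 - <<'E'
from h import *
K,d,p,M=cal('side')
def atx(uv,x):
    n=cv2.undistortPoints(np.array(uv,float).reshape(-1,1,2),K,d).reshape(-1,2); r=np.c_[n,np.ones(len(n))]@M.T
    return p+r*((x-p[0])/r[:,0])[:,None]
u=lambda x,y:[255+(x-400)/4,225+y/4]
for x in(.515,.5256,.536): print(x,atx([u(670,117),u(690,95),u(625,125),u(592,205)],x).round(3).tolist())
# wide round top: side crop centre (524,130), top view crop (498,495)
ct=cal('top'); uvt=(np.array([498,495-302])+.5)/5.9-.5+[275,205]
for z in(.103,.11,.117,.125):
    q=unproj(ct,uvt,z)[0]; print(z,q.round(4),proj(cal('side'),[q]).round(1),u(524,132))
E
```

```text
0.515 [[0.515, -0.317, 0.27], [0.515, -0.331, 0.289], [0.515, -0.279, 0.234], [0.515, -0.249, 0.172]]
0.5256 [[0.526, -0.29, 0.244], [0.526, -0.305, 0.265], [0.526, -0.249, 0.206], [0.526, -0.216, 0.139]]
0.536 [[0.536, -0.263, 0.219], [0.536, -0.279, 0.241], [0.536, -0.219, 0.178], [0.536, -0.184, 0.106]]
0.103 [ 0.5213 -0.1461  0.103 ] [[287.7 263.7]] [286.0, 258.0]
0.11 [ 0.521  -0.1447  0.11  ] [[287.3 260. ]] [286.0, 258.0]
0.117 [ 0.5207 -0.1433  0.117 ] [[286.9 256.3]] [286.0, 258.0]
0.125 [ 0.5203 -0.1417  0.125 ] [[286.4 252. ]] [286.0, 258.0]
```

The linkage is at z≈0.2 or higher, and the neighbour's head is at about 0.114, so it clears. Continuing down.

Call:
step_arm([
  [0,0,0.002],
  [0,0,0.004],
  [0,0,0.006],
  [0,0,0.008],
  [0,0,0.01],
  [0,0,0.012],
  [0,0,0.012],
], spin=[0,0,0,0,0,0,0], grip=[-1,-1,-1,-1,-1,-1,-1])

```text
t: 5.28
position: [0.5255, -0.2091, 0.1246]
orientation: [-3.14, -0.089, 0.001]
wrist_force: [0.3, 0.1, -0.8]
width: -0.003
```

Call:
step_arm([
  [0,0,0.001],
  [0,0,0.002],
  [0,0,0.003],
  [0,0,0.004],
  [0,0,0.005],
  [0,0,0.006],
  [0,0,0.006],
], spin=[0,0,0,0,0,0,0], grip=[-1,-1,-1,-1,-1,-1,-1])

```text
t: 6.15
position: [0.5256, -0.2092, 0.1187]
orientation: [-3.14, -0.089, 0.0]
wrist_force: [0.1, -0.1, 0.6]
width: 0.004
```

```bash
python3 - <<'E'
from h import *
s=env.get_state();print(s['t'],s['position'],s['wrist_force'])
a=snap('wrist','w6.png');b=snap('side','s6.png')
f=lambda i:cv2.convertScaleAbs(cv2.resize(i,(400,400),interpolation=2),alpha=2,beta=10)
cv2.imwrite('pics/c6.png',np.hstack([f(a[205:305,225:325]),f(b[235:335,255:355])])[:,:,::-1])
E
```

```text
6.15 [ 0.52558893 -0.20918874  0.11869716] [ 0.08700563 -0.0866496   0.5965017 ]
```

View pics/c6.png

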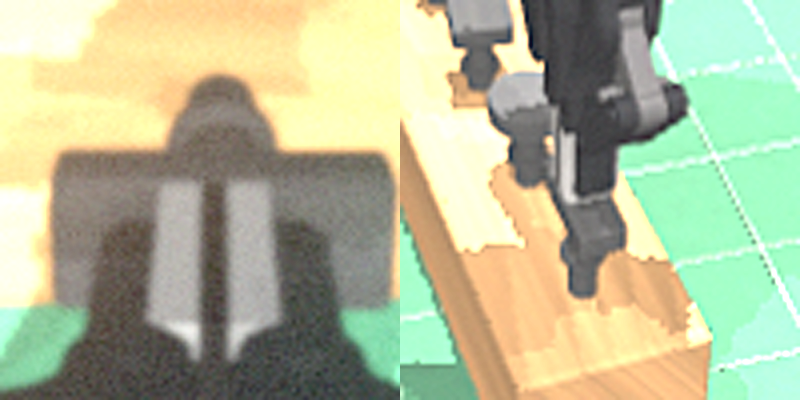

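The tips are now just above the head: wrist view tip edge at row ~250, head spanning cols 238–323, tip centre at col 278. They are nearly centred. Continuing in 1 mm steps.

Call:
step_arm([
  [0,0.001,0.001],
  [0,0.001,0.002],
  [0,0.001,0.003],
  [0,0.001,0.004],
  [0,0.001,0.004],
], spin=[0,0,0,0,0], grip=[-1,-1,-1,-1,-1])

```text
t: 6.88
position: [0.5258, -0.21, 0.1148]
orientation: [-3.14, -0.09, -0.0]
wrist_force: [0.3, 2.9, 3.4]
width: 0.001
```

Call:
step_arm([
  [0,0,0.001],
  [0,0,0.002],
  [0,0,0.002],
], spin=[0,0,0], grip=[-1,-1,-1])

```text
t: 7.25
position: [0.5258, -0.2104, 0.1126]
orientation: [3.14, 0.089, 0.0]
wrist_force: [0.8, 1.8, 2.3]
width: 0.001
```

Call:
step_arm([
  [0,0,0.001],
  [0,0,0.002],
  [0,0,0.003],
  [0,0,0.004],
], spin=[0,0,0,0], grip=[-1,-1,-1,-1])

```text
t: 7.75
position: [0.5258, -0.2104, 0.1088]
orientation: [3.14, 0.089, 0.001]
wrist_force: [0.4, 1.0, 4.3]
width: -0.002
```

Call:
step_arm([
  [0,0,0.001],
  [0,0,0.002],
  [0,0,0.003],
  [0,0,0.004],
  [0,0,0.005],
], spin=[0,0,0,0,0], grip=[-1,-1,-1,-1,-1])

```text
t: 8.38
position: [0.5258, -0.2104, 0.1038]
orientation: [3.14, 0.089, 0.0]
wrist_force: [0.6, 0.8, 5.0]
width: 0.001
```

```bash
python3 - <<'E'
from h import *
s=env.get_state();print(s['t'],s['position'],s['wrist_force'])
a=snap('wrist','w7.png');b=snap('side','s7.png')
f=lambda i:cv2.convertScaleAbs(cv2.resize(i,(400,400),interpolation=2),alpha=2,beta=10)
cv2.imwrite('pics/c7.png',np.hstack([f(a[205:305,225:325]),f(b[235:335,255:355])])[:,:,::-1])
E
```

```text
8.375 [ 0.52581864 -0.21036818  0.10381753] [0.57926902 0.82273085 4.97529345]
```

View pics/c7.png

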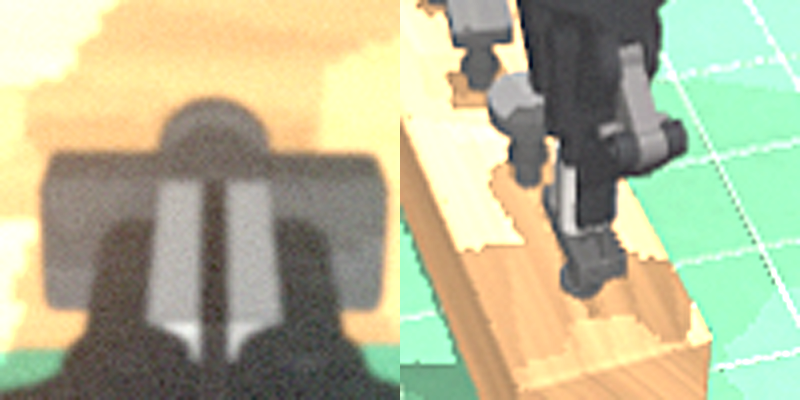

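The head sinks with the fingertips (fixed relative to them in the wrist view, collar nearing the block in the side view) at a steady 5 N. I'll creep down until it reaches the stop.

Call:
step_arm([
  [0,0,0.0007],
  [0,0,0.0014],
  [0,0,0.002],
  [0,0,0.002],
], spin=[0,0,0,0], grip=[-1,-1,-1,-1])

```text
t: 8.98
position: [0.5258, -0.2103, 0.1018]
orientation: [3.14, 0.089, 0.0]
wrist_force: [0.3, 0.9, 3.3]
width: -0.007
```

Call:
step_arm([
  [0,0,0.0005],
  [0,0,0.001],
  [0,0,0.001],
], spin=[0,0,0], grip=[-1,-1,-1])

```text
t: 9.35
position: [0.5258, -0.2103, 0.1008]
orientation: [3.14, 0.089, 0.0]
wrist_force: [0.8, -0.3, 3.7]
width: 0.001
```

Call:
step_arm([
  [0,0,0.0005],
  [0,0,0.001],
  [0,0,0.001],
], spin=[0,0,0], grip=[-1,-1,-1])

```text
t: 9.72
position: [0.5258, -0.2103, 0.0998]
orientation: [3.14, 0.089, 0.0]
wrist_force: [1.4, -0.5, 3.2]
width: 0.001
```

Call:
step_arm([
  [0,0,0.0005],
  [0,0,0.001],
  [0,0,0.001],
], spin=[0,0,0], grip=[-1,-1,-1])

```text
t: 10.1
position: [0.5258, -0.2103, 0.0995]
orientation: [3.14, 0.089, 0.001]
wrist_force: [0.2, -0.7, 7.3]
width: 0.002
```

Call:
step_arm([
  [0,0,0.0005],
  [0,0,0.001],
  [0,0,0.001],
], spin=[0,0,0], grip=[-1,-1,-1])

```text
t: 10.48
position: [0.5259, -0.2104, 0.0995]
orientation: [3.14, 0.089, 0.002]
wrist_force: [-1.4, 0.0, 11.9]
width: 0.001
```

It has hit the hard stop: the position stays at 0.0995 while the force rises from 7 to 12 N. Retracting straight up.

Call:
step_arm([
  [0,0,-0.003],
  [0,0,-0.01],
  [0,0,-0.025],
  [0,0,-0.045],
  [0,0,-0.07],
  [0,0,-0.095],
  [0,0,-0.115],
  [-0.04,0,-0.13],
  [-0.09,0,-0.14],
  [-0.14,0,-0.14],
  [-0.18,0,-0.14],
  [-0.2,0,-0.14],
  [-0.2,0,-0.14],
  [-0.2,0,-0.14],
], spin=[0,0,0,0,0,0,0,0,0,0,0,0,0,0], grip=[-1,-1,-1,-1,-1,-1,-1,-1,-1,-1,-1,-1,-1,-1])

```text
t: 12.22
position: [0.3272, -0.2219, 0.2381]
orientation: [3.14, 0.09, 0.002]
wrist_force: [-0.9, -0.3, -0.1]
width: -0.002
```

```bash
python3 - <<'E'
from h import *
s=env.get_state();print(s['t'],s['position'],s['wrist_force'])
b=snap('side','s8.png');a=snap('top','t8.png')
print(proj(cal('side'),[[.5249,-.2086,.103],[.5249,-.2086,.1176]]))
f=lambda i:cv2.resize(i,(400,400),interpolation=2)
cv2.imwrite('pics/c8.png',np.hstack([f(a[180:300,290:410]) if 0 else f(a[160:300,225:465][:, :]),f(b[205:325,235:355])])[:,:,::-1])
E
```

```text
12.225 [ 0.32723609 -0.22190631  0.23814514] [-0.93459686 -0.25152953 -0.08524899]
[[300.71654309 290.11475244]
 [300.8800326  283.23762109]]
```

View pics/c8.png

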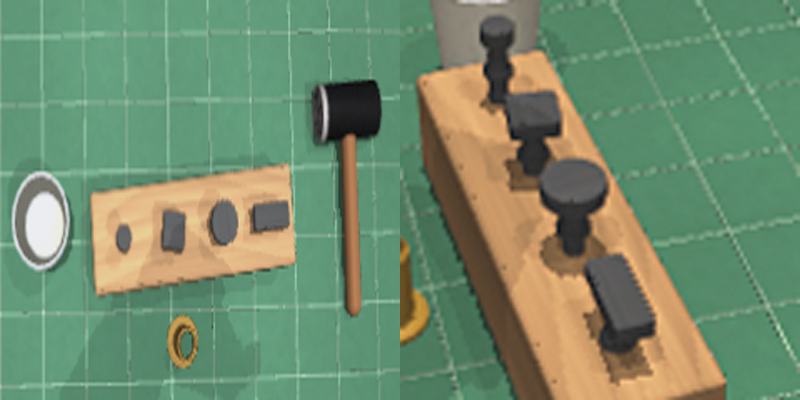

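The slot punch now sits with its collar on the block, its head at about (301,292) in the side view against (301,290) predicted for home. The other tools, cup, spool and mallet look unmoved.

```bash
python3 -c "
from h import *
print(env.job_done())"
```

```text
the job is handed in; nothing more can be done
None
```

The slot punch, at the block's -y end, is pushed fully home. I pushed it straight down with the shut fingertips, took the hand up and away, and handed the job in at about 12 s.

- **Stop reached:** the push ran at a steady 3–5 N. The tool then stopped at TCP z = 0.0995 m while the force rose from 7 to 12 N, which is the hard stop.
- **Final picture:** the collar sits on the block, and the head is within about 2–3 px of where it should be in the side view when home. By eye, the other three tools, spool, cup and mallet stand where they were. The wrist force was back to about zero (under 1 N).
- **Disagreement:** contact came about 27 mm lower in TCP height than the stated 25 mm fingertip overhang implies. The shut tips were roughly level with the TCP, as the images also suggested, so I descended in small steps and checked the force as I went.

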